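# Fit the dust sleeve to the bench sander

## Task

One of the three aluminium sleeves lying in the sloped rack, the middle-sized one, fits the dust port of the bench sander. Take it out of the rack and push it over the steel spigot, driving the loose black collar back along the spigot ahead of it, until the collar is tight against the flange and the sleeve tight against the collar. Bed it there with a steady push of about 20 N for half a second, never ramming the machine, then let go of the sleeve, and leave the other two sleeves and the things lying on the bench where they are.

Things in the scene. Friction and masses are not known exactly. Their poses are not given: they have to be found in the camera images.
- rack: Fixed plywood rack, three bays side by side, centres at y = -114, 0, 114 mm; origin on the table, below the middle of the sleeves. Its floor slopes 20 degrees, rising along +x, 152 mm long, 348 wide, 36 mm above the table at x = 0. Each sleeve lies along the slope, low end at a 20 mm lip, between two 8 mm high battens; bays are parted by strips 13 mm high. Back strip 26 mm high.
- sleeve_mid: The sleeve to fit: aluminium tube, 56 mm outside (about 55 to 57, slightly faceted), 50 mm bore, 100 mm long, about 140 g, both ends alike and open. Origin at its centre, x along its axis (in the rack +x points up the slope).
- sleeve_slim: Thinner aluminium tube, 46 mm outside, 40 mm bore, 96 mm long: does not fit, leave alone. Origin at its centre, x along its axis.
- sleeve_wide: Thicker aluminium tube, 68 mm outside, 62 mm bore, 104 mm long: does not fit, leave alone. Origin at its centre, x along its axis.
- sander: Fixed green bench sander. Origin on the table straight below the centre of its port's flange face; x points into the machine, so the spigot points along -x, roughly towards the robot; z up. Flange 80 mm across; the green housing (220 mm wide, 177 mm high) begins 35 mm behind the flange face; a grey disc on top reaches 240 mm, 185 mm behind the flange face.
- seat (a point): Centre of the port's flange face, on the spigot's axis, 125 mm above the table; axes as the sander's. With collar and sleeve home the sleeve's centre is 60 mm out from here (at x = -60 mm).
- spigot_tip (a point): Centre of the open end of the steel spigot: 47 mm outside diameter, level, standing 70 mm out from the flange; its last 5 mm taper to 39 mm.
- collar (a joint): Black ring loose on the spigot, 61 mm outside, 10 mm thick, sliding with some friction (about 5 N): 0 when against the flange, growing (m) out towards the spigot's tip.
- collar_face (a point): Centre of the collar's outer face, which the sleeve's end pushes against.
- plane: Bystander: black hand plane, 235 mm long, 110 mm high, origin under its middle. Leave alone.
- blank: Bystander: pine blank 200 x 45 x 35 mm, origin under its middle. Leave alone.
- screwdriver: Bystander: screwdriver lying on the bench. Leave alone.
Mind the look-alikes: they are no part of the job. Leave any green look-alike of the sleeve_mid alone.

How it is judged (in metres and radians):
On the way:
1. with the collar within 3 mm of the flange, the sleeve is pressed on the port with more than 12 N for 0.3 s (value of joint collar below 0.003 m and x of sleeve_mid in the frame of seat above -0.0635 m and contact force between sleeve_mid and sander above 12 N), for 0.3 s.
At the end, for the whole second after the job is handed in: The collar is within 3 mm of the flange; the middle-sized sleeve sits on the spigot against it, its centre 55 to 63.5 mm out from the flange face, within 4 mm of the axis each way and within 4 degrees of it, and at rest (value of joint collar below 0.003 m and x of sleeve_mid in the frame of seat between -0.0635 and -0.055 m and y of sleeve_mid in the frame of seat between -0.004 and 0.004 m and z of sleeve_mid in the frame of seat between -0.004 and 0.004 m and angle between the x axis of sleeve_mid and the x axis of seat, either way round below 0.07 rad and linear speed of sleeve_mid below 0.02 m/s); the robot touches nothing.
It fails at once if the sander (spigot, collar or housing) is pressed or struck with more than 60 N (contact force between sander and anything else above 60 N).
It fails at once if another sleeve or a bystander is shifted by more than 30 mm (distance of any of sleeve_slim, sleeve_wide, plane, blank, screwdriver from where it was at the start of the episode above 0.03 m).
It also fails if it takes over 51 s, if anything falls off the work surface, if the arm or the gripper's body presses on something with over 40 N, if the wrist force passes 120 N, or if a joint passes its speed limit or range.

## Robot

A 7-joint arm with a two-finger parallel gripper is mounted at the origin on the work surface. World frame = base frame: x ahead of the robot, y to its left, z up, the work surface at z = 0. Lengths are in m, angles in degrees, forces in N, time in s.
With the tool pointing down it reaches from about 0.425 to 0.875 m from the base axis. Payload 4.7 kg.
Tool frame: the origin (TCP) lies on the mounting face of the last link; the fingertips stand 182 mm ahead of it and the grasp point (between the pads) lies 164 mm ahead of it; z points along the fingers, x is the direction in which the jaws open and shut, and the axes are right-handed (so a half turn about z gives the same grasp; the last joint's range is limited). The gripper opens to 87 mm and grips with 3 to 60 N. Pads are 19 mm wide; open, the fingers measure 117 mm over their backs; the gripper's body (75 mm by 190 mm) begins 51 mm behind the grasp point.
Start: joints at [-70.124, 18.392, -4.016, 83.108, 1.295, 78.541, -3.26], TCP at [0.212, 0.614, 0.405] pointing down, gripper open.
Joint ranges: [-163.93, 163.93], [-17.29, 119.83], [-79.2, 71.16], [3.27, 140.29], [-89.18, 269.18], [5.43, 117.66], [-154.24, 154.24]. Speed limits (degrees/s): [147.25, 147.25, 180, 180, 180, 180, 180].

## Interface

Orientations are given as [roll, pitch, yaw] about the fixed x, y, z axes, in that order (R = Rz(yaw) Ry(pitch) Rx(roll)).
In Python, from cell import status, cams, env, outline_of, landmark_of gives the robot as it stands. The module is installed in compiled form; this text tells all that it offers.
- The arm moves only by the tool jog_arm, never from a script. Its argument "rows" is a list of rows, each a list of 7 numbers: the closure, from 0 (fully open) to 1 (shut), then the shift along the tool's x, y, z in m, then the turn, a rotation vector about the tool's x, y, z in degrees. A call has 1 to 12 rows; each row shifts and turns the commanded pose from where the row before left it, along the tool's axes as they then stand; what a row does not reach is not made up. A row lasts 1/12 s, in which the tool goes at most 41.7 mm and 7.16 degrees, less where a joint would pass 70% of its speed; a pose out of reach is approached as far as the arm can. A call with a gripper value outside its range is refused whole. The fingers move at their own pace and stop on an object; "grip_force" is the grip in N (left out, the last holds). Time passes only in rows, so rows that do not move let the fingers close. It gives the time, the measured TCP pose, the force and the opening at its end, in the units of the state.
- status.get_obs(): the state, without advancing time (a new reading comes with each control period).
- cams.read_camera(name): name is "side" or "top"; returns (picture, depth): 480x640x3 uint8, red, green, blue; 480x640 float32, m along the optical axis (not along the pixel's ray), 0 where there is no reading.
- cams.camera_params(name): a dict with "vfov" (degrees; the focal length in pixels is half the picture's height over the tangent of half this angle, whatever the lens; pixels are square), "cx", "cy" (the principal point, pixels), "eye" and "attitude" of the camera in the world. Camera axes: x right, y up, looking along -z (the intrinsics and any distortion apply to the point x, -y, -z); pixel columns grow to the right and rows downward; lengths in m; the calibration is good to about 2 mm. A picture is of the moment at which its call begins. camera_params takes no time and is no camera call.
- env.sign_off(): hands the job in, once; it reports no verdict.
Trained networks look in the newest picture that a camera, given by its name, has taken for a name from the list of things; names that differ only in an ending like _2 or _b are one class to them, and where a whole thing is asked for, a point or a joint stands for the part that bears it (a point fixed in the world has none). Each returns a list of dicts, best first, with "conf" (0 to 1); they miss things now and then, are a little off and sometimes report something else, mostly with a low value. They report only what shows in the picture. A call takes as long as a camera call. They do not tell look-alikes from the thing itself.
- outline_of(camera, name): "pixels" (480x640 bool, what is visible of it) and "box" ([left, top, right, bottom] in pixels, round what is visible of it).
- landmark_of(camera, name): "position" ([row, column] in pixels: a listed point, or the origin of a listed thing).
The state is a dict: "time_s": time; "qpos": joint angles; "joint_velocities": joint speeds; "effort": joint torques, N m; "tool_pos": TCP position; "tool_rot": TCP orientation; "force": force on the tool from outside, world axes, zero at the start; "wrist_torque": the same for the moment, N m; "grip_width": finger opening in m.
Only numpy, scipy, OpenCV 4.12 (cv2) and the standard library are available. Lean on these libraries where they do the work, as an engineer would, in place of code of your own. Each camera call takes 0.05 s, during which the arm holds its last target. There are 200 camera calls.

## Working session

There is one attempt and no reset: what is moved stays moved. The work goes in short steps, Python scripts to look and compute and a tool call to move; the robot and the scene stay as the last step left them, time stands still between calls to the robot, and variables do not carry over. Pictures are saved under pics/ and viewed, about 8 in all and at most 12, crops included, and the job is handed in when it is done.

Besides the shell and the picture viewer there is one more tool, called after ">>>" as a command line: name --pt "numbers of a row" for each row, then --argument value for the rest. jog_arm: Moves the arm, as the interface text tells. Its arguments: {"type":"object","properties":{"rows":{"type":"array"},"grip_force":{"type":"number"}},"required":["rows"]}

```bash
mkdir -p pics; python3 - <<'E'
from cell import status,cams
import cv2,numpy as np
print(status.get_obs())
for n in("side","top"):
    p,d=cams.read_camera(n); print(n,cams.camera_params(n))
    cv2.imwrite(f"pics/{n}0.png",p[:,:,::-1]); np.savez(f"{n}0.npz",p=p,d=d)
E
```

```text
{'time_s': 0.0, 'qpos': array([-70.12214033,  18.44165821,  -4.01635506,  83.17493159,
         1.29661462,  78.54074681,  -3.26073173]), 'joint_velocities': array([-0.07493021,  0.01270148,  0.04587505,  0.09471905,  0.01169925,
       -0.00450452, -0.00804215]), 'effort': array([-1.26451181e-03, -4.91286635e+01, -4.04450800e-01, -3.12524414e+01,
       -6.38622791e-02,  4.38528636e-02,  1.78312166e-04]), 'tool_pos': array([0.21233301, 0.61412996, 0.40363158]), 'tool_rot': array([1.79992954e+02, 1.11999063e-01, 7.09322560e+01]), 'force': array([-0.36456836, -0.20081011,  0.29896575]), 'wrist_torque': array([ 0.01188156, -0.03740051, -0.02330091]), 'grip_width': 0.08679668170575172}
side {'vfov': 45.52543822980856, 'cx': 316.9450137395484, 'cy': 237.31509840176093, 'eye': array([ 0.18686317, -0.84854034,  1.24347688]), 'attitude': array([ 39.68346697,  -0.99471851, -25.30580276])}
top {'vfov': 51.6932685727133, 'cx': 312.1300146682193, 'cy': 241.10530061109395, 'eye': array([0.4100812 , 0.00212696, 1.32468308]), 'attitude': array([ 9.20744786e+00,  6.46694592e-02, -9.08699657e+01])}
```

View pics/side0.png

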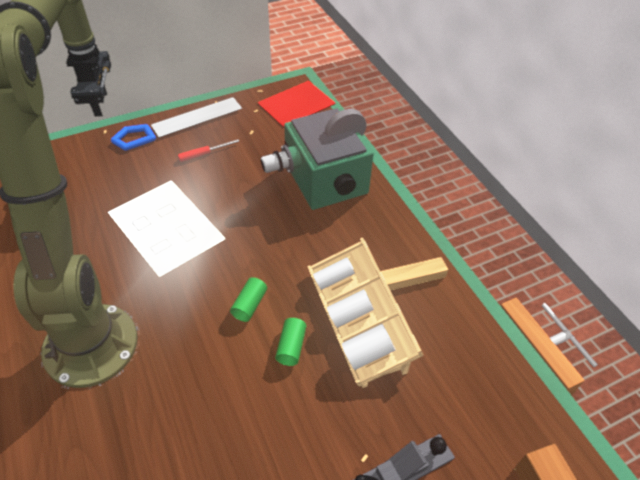

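View pics/top0.png

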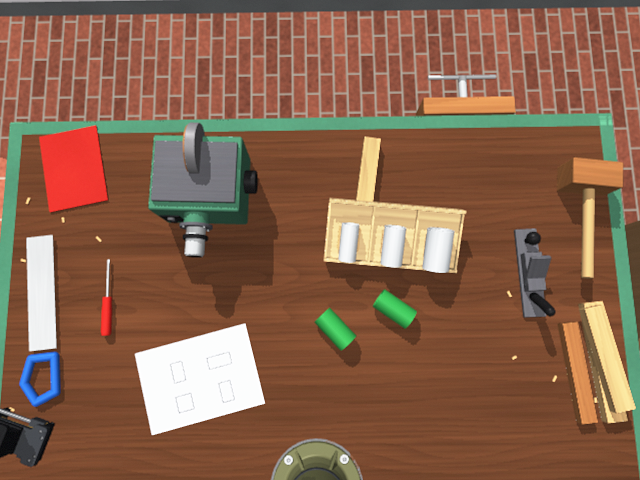

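```bash
cat > h.py <<'E'
import numpy as np
from scipy.spatial.transform import Rotation as R
from cell import cams
def K(n):
    c=cams.camera_params(n); f=240/np.tan(np.radians(c['vfov']/2))
    return c,f,R.from_euler('xyz',c['attitude'],degrees=True).as_matrix()
def pts(n,d,mask):
    c,f,A=K(n); v,u=np.nonzero(mask&(d>0)); z=d[v,u]
    return np.c_[(u-c['cx'])*z/f,-(v-c['cy'])*z/f,-z]@A.T+c['eye']
def proj(n,P):
    c,f,A=K(n); q=(np.atleast_2d(P)-c['eye'])@A
    return np.c_[c['cy']-f*q[:,1]/-q[:,2], c['cx']+f*q[:,0]/-q[:,2]]
def ray(n,rc):
    c,f,A=K(n); return c['eye'],A@np.array([(rc[1]-c['cx'])/f,-(rc[0]-c['cy'])/f,-1])
E
python3 - <<'E'
from h import *
from cell import outline_of,landmark_of
np.set_printoptions(precision=4,suppress=True)
D={n:np.load(n+'0.npz')['d'] for n in('side','top')}
out={}
lm={}
for n in D:
    for o in('sleeve_mid','sleeve_slim','sleeve_wide','sander','collar','rack'):
        for k,r in enumerate(outline_of(n,o)[:3]):
            P=pts(n,D[n],r['pixels']); print(n,o,round(r['conf'],2),r['box'],len(P),np.median(P,0) if len(P) else'')
            if k==0: out[n+'_'+o]=r['pixels']
    for o in('sleeve_mid','seat','spigot_tip','collar_face','rack','sander'):
        rs=landmark_of(n,o); lm[n,o]=rs
        print(n,o,[(round(r['conf'],2),np.round(r['position'],1)) for r in rs[:3]])
np.savez('m.npz',**out)
for o in('sleeve_mid','seat','spigot_tip','collar_face','rack','sander'):
    if lm['top',o] and lm['side',o]:
        a,u=ray('top',lm['top',o][0]['position']);b,v=ray('side',lm['side',o][0]['position'])
        s,t=np.linalg.lstsq(np.c_[u,-v],b-a,rcond=None)[0]
        print(o,(a+s*u+b+t*v)/2,'gap',np.linalg.norm(a+s*u-b-t*v))
# table check
for n in D:
    m=np.zeros((480,640),bool); m[300:330,(250 if n=='top' else 150):(270 if n=='top' else 180)]=1
    print(n,'table z',np.median(pts(n,D[n],m)[:,2]))
E
```

```text
side sleeve_mid 0.97 [326.8, 290.3, 372.6, 327.7] 945 [ 0.5937 -0.2205  0.082 ]
side sleeve_mid 0.97 [228.7, 282.4, 267.8, 321.1] 949 [ 0.3866 -0.0679  0.0462]
side sleeve_mid 0.85 [275.9, 318.2, 302.5, 365.7] 1060 [ 0.4362 -0.2231  0.0475]
side sleeve_slim 0.73 [314.1, 257.4, 352.0, 292.5] 649 [ 0.6042 -0.1059  0.0726]
side sleeve_slim 0.66 [307.4, 238.1, 422.4, 388.8] 5986 [ 0.6532 -0.2367  0.0559]
side sleeve_wide 0.81 [343.4, 325.2, 395.4, 369.9] 1384 [ 0.5788 -0.3339  0.093 ]
side sander 0.77 [258.8, 104.8, 374.4, 209.5] 7364 [0.7442 0.2298 0.1578]
side sander 0.32 [380.6, 259.5, 450.0, 289.7] 1324 [ 0.8154 -0.1662  0.0319]
side collar 0.36 [309.5, 237.1, 421.9, 388.4] 5796 [ 0.6547 -0.2377  0.0562]
side rack 0.89 [310.7, 239.2, 422.9, 388.2] 5470 [ 0.6554 -0.2384  0.0567]
side sleeve_mid [(0.78, array([341.2, 291.8])), (0.63, array([299.5, 249.1])), (0.56, array([307.9, 348.6]))]
side seat [(0.68, array([155.1, 280.7])), (0.3, array([156.1, 205.9]))]
side spigot_tip [(0.85, array([165.6, 265.4]))]
side collar_face [(0.4, array([160.6, 277.9]))]
side rack [(0.59, array([321.2, 3
[... 756 characters left out ...]

top seat [(0.72, array([246.5, 436.7])), (0.7, array([229.8, 193.4])), (0.42, array([296.7, 111.5]))]
top spigot_tip [(0.93, array([254.3, 193.9]))]
top collar_face [(0.57, array([240.3, 194.1]))]
top rack [(0.88, array([247.9, 388.8]))]
top sander [(0.62, array([236.6, 206.9]))]
sleeve_mid [ 0.4354 -0.2144  0.0335] gap 0.01493634062075943
seat [ 0.4845 -0.1769  0.5917] gap 0.06728409083435309
spigot_tip [0.581  0.2912 0.1157] gap 0.006912676642177869
collar_face [0.6169 0.2894 0.1223] gap 0.011110382969784541
rack [ 0.6065 -0.2078 -0.002 ] gap 0.006501395428313789
sander [0.6405 0.2851 0.0033] gap 0.0009456239053074836
side table z -0.0017999725563683233
top table z -0.00046803399958483816
```

```bash
cat > fit.py <<'E'
from h import *
from scipy.optimize import least_squares
np.set_printoptions(precision=4,suppress=True)
def cyl(P,r,c0,ax0,loss=0.002):
    # axis by yaw,pitch ; c free perpendicular
    y0=np.arctan2(ax0[1],ax0[0]);p0=np.arcsin(ax0[2])
    ax=lambda q:np.array([np.cos(q[3])*np.cos(q[2]),np.cos(q[3])*np.sin(q[2]),np.sin(q[3])])
    def f(q):
        a=ax(q); c=np.array([c0[0],q[0],q[1]]); w=P-c; w=w-np.outer(w@a,a)
        return np.linalg.norm(w,axis=1)-r
    s=least_squares(f,[c0[1],c0[2],y0,p0],loss='soft_l1',f_scale=loss)
    a=ax(s.x); c=np.array([c0[0],s.x[0],s.x[1]]); t=(P-c)@a
    return c,a,t,f(s.x),s.x
E
python3 - <<'E'
from fit import *
import cv2
from cell import outline_of
M=np.load('m.npz')
D={n:np.load(n+'0.npz')['d'] for n in('side','top')}
k=np.ones((3,3),np.uint8)
C=[]
mid={'side':M['side_sleeve_mid']}
rs=outline_of('top','sleeve_mid'); mid['top']=[r for r in rs if r['box'][1]<240][0]['pixels']
a0=np.array([np.cos(np.radians(20)),0,np.sin(np.radians(20))])
for n in('side','top','both'):
    if n!='both':
        P=pts(n,D[n],cv2.erode(mid[n].astype(np.uint8),k)>0);C.append(P)
    else:P=np.vstack(C)
    c,a,t,r,x=cyl(P,.028,[.6,-.21,.065],a0)
    lo,hi=np.percentile(t,[.5,99.5]); print('mid',n,'ctr',c+a*(lo+hi)/2,'yaw,pitch',np.degrees(x[2:]),'len',hi-lo,'rms',r.std())
# spigot
S=[]
for n in('side','top','both'):
    if n!='both':
        P=pts(n,D[n],np.ones((480,640),bool))
        S.append(P)
    else:P=np.vstack(S)
    Q=P[(P[:,0]>.565)&(P[:,0]<.60)&(abs(P[:,1]-.29)<.04)&(P[:,2]>.095)&(P[:,2]<.17)]
    c,a,t,r,x=cyl(Q,.0235,[.59,.29,.125],[1,0,0.])
    print('spig',n,len(Q),c,np.degrees(x[2:]),r.std(),Q[:,0].min())
    # housing front & side planes, top plane
    T=P[(P[:,0]>.6)&(P[:,0]<.95)&(P[:,1]>.12)&(P[:,1]<.45)&(P[:,2]>.165)&(P[:,2]<.19)]
    (cc,sz,an)=cv2.minAreaRect(T[:,:2].astype(np.float32)); print('top rect',cc,sz,an,np.median(T[:,2]))
    # profile of max z along spigot
    for x0 in np.arange(.56,.70,.005):
        q=P[(P[:,0]>=x0)&(P[:,0]<x0+.005)&(abs(P[:,1]-.29)<.05)&(P[:,2]>.08)]
        if len(q): 
            if n!='both':print(round(x0,3),len(q),q[:,2].max().round(4),q[:,1].min().round(4),q[:,1].max().round(4))
E
```

```text
mid side ctr [ 0.6014 -0.2081  0.0636] yaw,pitch [-5.8073 20.0816] len 0.09301032726328953 rms 0.0025283544248619182
mid top ctr [ 0.6001 -0.2076  0.0652] yaw,pitch [-6.202  20.5587] len 0.09665655383875052 rms 0.0021715610623362545
mid both ctr [ 0.6006 -0.2074  0.0645] yaw,pitch [-5.8706 20.3993] len 0.09600015960984401 rms 0.002483982962446336
spig side 187 [0.59   0.2886 0.1222] [-12.3468  14.7752] 0.005152576522626814 0.5711573872035168
top rect (0.7840577363967896, 0.2729393243789673) (0.21760079264640808, 0.21047505736351013) 87.98890686035156 0.174961259729986
0.57 39 0.1442 0.2643 0.3066
0.575 33 0.1473 0.2582 0.3043
0.58 27 0.1486 0.2617 0.2977
0.585 31 0.1496 0.2625 0.3104
0.59 28 0.1467 0.2602 0.3008
0.595 29 0.1488 0.2617 0.2954
0.6 29 0.1483 0.2603 0.2994
0.605 31 0.1496 0.261 0.2997
0.61 47 0.1604 0.2544 0.3046
0.615 41 0.1553 0.2556 0.3076
0.62 24 0.1557 0.2552 0.3011
0.625 24 0.1504 0.259 0.2881
0.63 26 0.1475 0.26 0.3019
0.635 31 0.149 0.2558 0.2963
0.64 100 0.1648 0.2449 0.3171
0.645 51 0.1638 0.2408 0.3106
0.65 22 0.1647 0.2509 0.3023
0.655 34 0.1584 0.2506 0.2986
[... 741 characters left out ...]
.314
0.62 35 0.155 0.2579 0.3145
0.625 39 0.1524 0.263 0.3077
0.63 37 0.1511 0.2638 0.3083
0.635 51 0.1522 0.2584 0.3113
0.64 124 0.1678 0.2464 0.3253
0.645 56 0.1679 0.2462 0.3203
0.65 34 0.1583 0.2553 0.3174
0.655 54 0.1596 0.2545 0.3133
0.66 52 0.1573 0.254 0.3126
0.665 49 0.1592 0.2534 0.3127
0.67 69 0.1668 0.2403 0.3373
0.675 190 0.1686 0.2401 0.3399
0.68 89 0.169 0.2419 0.3397
0.685 79 0.1709 0.2417 0.3388
0.69 95 0.1751 0.2401 0.3399
0.695 130 0.1809 0.2401 0.3383
spig both 446 [0.59   0.2886 0.1239] [-6.2511  5.6218] 0.004599633541020053 0.570251565632068
top rect (0.7650455236434937, 0.27693089842796326) (0.2242445945739746, 0.24875621497631073) 87.98890686035156 0.17598522965862617
```

```bash
python3 - <<'E'
import cv2,numpy as np
a=np.load('top0.npz')['p'][200:280,140:260];b=np.load('side0.npz')['p'][125:205,230:350]
i=np.vstack([a,b])[:,:,::-1]; cv2.imwrite('pics/sp.png',cv2.resize(i,None,fx=3.7,fy=3.7,interpolation=cv2.INTER_CUBIC))
E
```

```text
(no output)
```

View pics/sp.png

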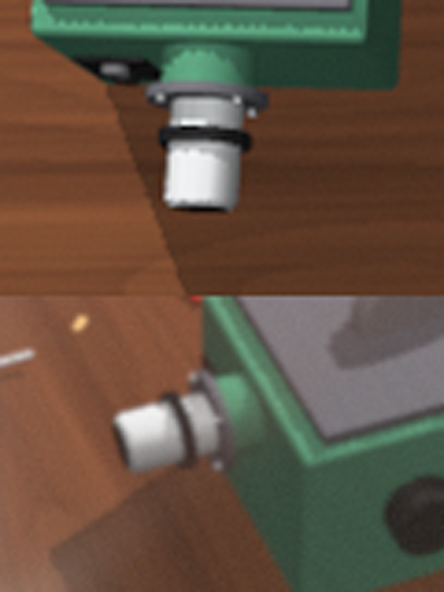

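```bash
cat > plan.py <<'E'
from h import *
from scipy.linalg import logm
from cell import status
np.set_printoptions(precision=4,suppress=True)
def T(p,rot):
    M=np.eye(4);M[:3,:3]=rot;M[:3,3]=p;return M
def now():
    o=status.get_obs(); return T(o['tool_pos'],R.from_euler('xyz',o['tool_rot'],degrees=True).as_matrix()),o
def tool(c,yaw,pitch,off=0.003):
    # tool pose gripping a sleeve centred at c, axis yaw/pitch (deg); off = grasp point beyond axis
    a=np.radians([yaw,pitch]); y=np.array([np.cos(a[1])*np.cos(a[0]),np.cos(a[1])*np.sin(a[0]),np.sin(a[1])])
    x=np.array([-np.sin(a[0]),np.cos(a[0]),0]); z=np.cross(x,y)
    rot=np.c_[x,y,z]; return T(np.asarray(c)-(0.164+off)*z,rot)
def step(A,B,vmm=35,wdeg=6):
    L=np.real(logm(np.linalg.inv(A)@B)); w=np.degrees([L[2,1],L[0,2],L[1,0]]); v=L[:3,3]
    N=int(max(1,np.ceil(np.linalg.norm(v)*1000/vmm),np.ceil(np.linalg.norm(w)/wdeg)))
    print('N',N,'shift',np.round(v/N,5),'turn',np.round(w/N,3),'-> tcp',B[:3,3])
E
python3 - <<'E'
from fit import *
from plan import *
D={n:np.load(n+'0.npz')['d'] for n in('side','top')}
for n in D:
    P=pts(n,D[n],np.ones((480,640),bool))
    near=P[(abs(P[:,1]-.287)<.05)&(P[:,2]>.085)&(P[:,2]<.18)]
    S=near[(near[:,0]>.575)&(near[:,0]<.606)&(near[:,2]>.125)]
    for zf in(None,.125):
        f=lambda q:np.hypot(S[:,1]-q[0]-np.tan(q[1])*(S[:,0]-.59),S[:,2]-(q[2] if zf is None else zf))-.0235
        s=least_squares(f,[.288,0,.125],loss='soft_l1',f_scale=.001)
        print(n,'spigot y@.59',s.x[0],'yaw',np.degrees(s.x[1]),'z',s.x[2])
    F=near[(near[:,0]>.635)&(near[:,0]<.65)&(np.hypot(near[:,1]-.286,near[:,2]-.125)>.026)]
    print(n,'flange x',np.median(F[:,0]),len(F))
    H=P[(P[:,0]>.665)&(P[:,0]<.7)&(P[:,1]>.19)&(P[:,1]<.37)&(P[:,2]>.05)&(P[:,2]<.165)&((P[:,2]>.05)&(abs(P[:,1]-.286)>.045))]
    if len(H)>20:
        q=np.polyfit(H[:,1],H[:,0],1); print(n,'front plane yaw',np.degrees(np.arctan(-q[0])),len(H))
    # housing top front edge in x vs y
    U=P[(P[:,2]>.165)&(P[:,2]<.182)&(P[:,1]>.18)&(P[:,1]<.38)&(P[:,0]>.66)&(P[:,0]<.75)]
    b=np.arange(.19,.375,.008);e=[np.percentile(U[(abs(U[:,1]-t)<.004)][:,0],2) if (abs(U[:,1]-t)<.004).sum()>10 else np.nan for t in b]
    e=np.array(e);k=~np.isnan(e);q=np.polyfit(b[k],e[k],1);print(n,'edge yaw',np.degrees(np.arctan(-q[0])))
A,o=now();print(o['time_s'])
c=np.array([.6006,-.2075,.0645]);G=tool(c,-5.9,20)
pre=G.copy();pre[:3,3]-=.09*G[:3,2]
print('G',G[:3,3])
W=tool([.55,.15,.26],-5.9,0)
step(A,W);step(W,pre);step(pre,G)
E
```

```text
side spigot y@.59 0.28683726433651663 yaw -6.366682267789052 z 0.1223860267594627
side spigot y@.59 0.28813077175918117 yaw -6.869166086141739 z 0.125
side flange x 0.6440358074910473 129
side front plane yaw -2.521621382858688 397
side edge yaw -3.5241855769722283
top spigot y@.59 0.28860359927796997 yaw -1.0333649270549154 z 0.12453404969615733
top spigot y@.59 0.2886153508564143 yaw -0.6158002033449297 z 0.125
top flange x 0.6432465254303614 179
top front plane yaw -1.3895560595969028 554
top edge yaw -2.1190129746336406
1.35
G [ 0.5438 -0.2016  0.2214]
N 17 shift [-0.0224  0.0254 -0.0013] turn [ 0.    -0.    -0.775] -> tcp [0.55  0.15  0.427]
N 11 shift [-0.0319 -0.002   0.0109] turn [-1.818  0.     0.   ] -> tcp [ 0.5132 -0.1985  0.306 ]
N 3 shift [-0.    0.    0.03] turn [0. 0. 0.] -> tcp [ 0.5438 -0.2016  0.2214]
```

>>> jog_arm --pt "0.15 -0.0224 0.0254 -0.0013 0 0 -0.775" --pt "0.15 -0.0224 0.0254 -0.0013 0 0 -0.775" --pt "0.15 -0.0224 0.0254 -0.0013 0 0 -0.775" --pt "0.15 -0.0224 0.0254 -0.0013 0 0 -0.775" --pt "0.15 -0.0224 0.0254 -0.0013 0 0 -0.775" --pt "0.15 -0.0224 0.0254 -0.0013 0 0 -0.775" --pt "0.15 -0.0224 0.0254 -0.0013 0 0 -0.775" --pt "0.15 -0.0224 0.0254 -0.0013 0 0 -0.775" --pt "0.15 -0.0224 0.0254 -0.0013 0 0 -0.775" --pt "0.15 -0.0224 0.0254 -0.0013 0 0 -0.775" --grip_force 50

```text
time_s: 2.18
tool_pos: [0.3973, 0.329, 0.4182]
tool_rot: [180.0, -0.0, 78.7]
force: [0.1, 0.2, -0.4]
grip_width: 0.0742
```

>>> jog_arm --pt "0.15 -0.0224 0.0254 -0.0013 0 0 -0.775" --pt "0.15 -0.0224 0.0254 -0.0013 0 0 -0.775" --pt "0.15 -0.0224 0.0254 -0.0013 0 0 -0.775" --pt "0.15 -0.0224 0.0254 -0.0013 0 0 -0.775" --pt "0.15 -0.0224 0.0254 -0.0013 0 0 -0.775" --pt "0.15 -0.0224 0.0254 -0.0013 0 0 -0.775" --pt "0.15 -0.0224 0.0254 -0.0013 0 0 -0.775"

```text
time_s: 2.77
tool_pos: [0.5485, 0.1465, 0.4273]
tool_rot: [180.0, -0.0, 84.2]
force: [0.7, 0.6, -0.5]
grip_width: 0.0742
```

>>> jog_arm --pt "0.15 -0.0319 -0.002 0.0109 -1.818 0 0" --pt "0.15 -0.0319 -0.002 0.0109 -1.818 0 0" --pt "0.15 -0.0319 -0.002 0.0109 -1.818 0 0" --pt "0.15 -0.0319 -0.002 0.0109 -1.818 0 0" --pt "0.15 -0.0319 -0.002 0.0109 -1.818 0 0" --pt "0.15 -0.0319 -0.002 0.0109 -1.818 0 0" --pt "0.15 -0.0319 -0.002 0.0109 -1.818 0 0" --pt "0.15 -0.0319 -0.002 0.0109 -1.818 0 0" --pt "0.15 -0.0319 -0.002 0.0109 -1.818 0 0" --pt "0.15 -0.0319 -0.002 0.0109 -1.818 0 0" --pt "0.15 -0.0319 -0.002 0.0109 -1.818 0 0" --pt "0.15 0 0 0 0 0 0"

```text
time_s: 3.77
tool_pos: [0.5062, -0.2075, 0.3041]
tool_rot: [160.0, 0.2, 83.5]
force: [-1.6, -1.1, -0.2]
grip_width: 0.0738
```

>>> jog_arm --pt "0.15 0 0 0 0 0 0" --pt "0.15 0 0 0 0 0 0"

```text
time_s: 3.93
tool_pos: [0.5091, -0.2004, 0.3057]
tool_rot: [160.0, -0.0, 84.1]
force: [-0.2, -0.0, -0.0]
grip_width: 0.074
```

```bash
python3 - <<'E'
from plan import *
A,o=now();print(o['tool_pos'],o['tool_rot'])
G=tool(np.array([.6006,-.2075,.0645]),-5.9,20)
pre=G.copy();pre[:3,3]-=.09*G[:3,2]
step(A,pre)
step(pre,G)
E
```

```text
[ 0.5091 -0.2004  0.3057] [160.0181  -0.03    84.1138]
N 1 shift [0.0023 0.0037 0.001 ] turn [-0.018 -0.033  0.003] -> tcp [ 0.5132 -0.1985  0.306 ]
N 3 shift [-0.    0.    0.03] turn [0. 0. 0.] -> tcp [ 0.5438 -0.2016  0.2214]
```

>>> jog_arm --pt "0.15 0.0023 0.0037 0.001 0 0 0" --pt "0.15 0 0 0 0 0 0" --pt "0.15 0 0 0.02 0 0 0" --pt "0.15 0 0 0.02 0 0 0" --pt "0.15 0 0 0.02 0 0 0" --pt "0.15 0 0 0.015 0 0 0" --pt "0.15 0 0 0 0 0 0" --pt "0.15 0 0 0 0 0 0"

```text
time_s: 4.6
tool_pos: [0.5388, -0.2004, 0.235]
tool_rot: [160.1, 0.0, 84.2]
force: [-0.1, -0.2, 0.1]
grip_width: 0.0737
```

```bash
python3 - <<'E'
from plan import *
from cell import cams
import cv2
A,o=now();print(o['tool_pos'],o['tool_rot'],o['force'])
G=tool(np.array([.6006,-.2075,.0645]),-5.9,20); step(A,G)
q,_=cams.read_camera('side'); p,_=cams.read_camera('top')
i=np.hstack([q[230:400,270:440],p[160:330,310:480]])[:,:,::-1]
cv2.imwrite('pics/pre.png',cv2.resize(i,None,fx=2.3,fy=2.3,interpolation=cv2.INTER_CUBIC))
E
```

```text
[ 0.5388 -0.2004  0.235 ] [160.0975   0.0045  84.2136] [-0.1165 -0.2221  0.0707]
N 1 shift [-0.0007  0.0001  0.0145] turn [-0.097 -0.035  0.108] -> tcp [ 0.5438 -0.2016  0.2214]
```

View pics/pre.png

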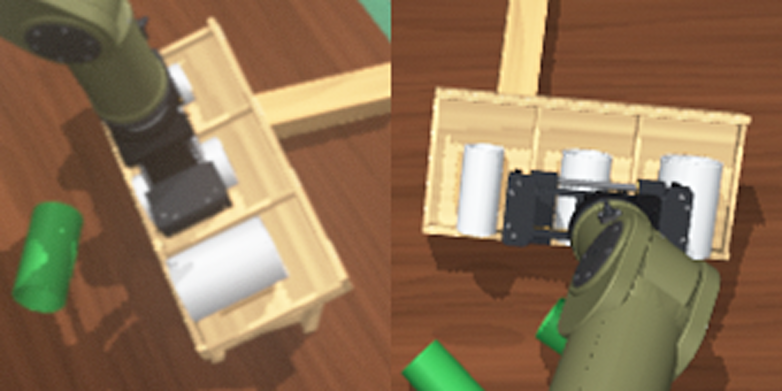

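>>> jog_arm --pt "0.15 -0.0007 0 0.007 0 0 0" --pt "0.15 0 0 0.007 0 0 0" --pt "0.15 0 0 0 0 0 0" --pt "0.5 0 0 0 0 0 0" --pt "0.5 0 0 0 0 0 0" --pt "0.5 0 0 0 0 0 0" --pt "0.5 0 0 0 0 0 0" --pt "0.5 0 0 0 0 0 0" --grip_force 50

```text
time_s: 5.37
tool_pos: [0.5433, -0.2025, 0.2225]
tool_rot: [160.0, -0.0, 84.1]
force: [-0.1, 0.5, 1.5]
grip_width: 0.0546
```

>>> jog_arm --pt "0.6 0 0 -0.005 0 0 0" --pt "0.6 0 0 -0.015 0 0 0" --pt "0.6 0 0 -0.025 0 0 0" --pt "0.6 0 0 -0.025 0 0 0" --pt "0.6 0 0 -0.025 0 0 0" --pt "0.6 0 0 -0.02 0 0 0" --pt "0.6 0 0 -0.02 0 0 0" --pt "0.6 0 0 0 0 0 0" --pt "0.6 0 0 0 0 0 0"

```text
time_s: 6.12
tool_pos: [0.4972, -0.1983, 0.3501]
tool_rot: [159.9, -0.0, 84.1]
force: [-0.4, -0.3, -2.0]
grip_width: 0.0545
```

```bash
python3 - <<'E'
from plan import *
A,o=now();print(o['tool_pos'],o['tool_rot'],o['force'],o['grip_width'])
B=tool([.50,-.05,.23],-2,0); C=tool([.45,.292,.20],-2,0)
step(A,B);step(B,C)
E
```

```text
[ 0.4972 -0.1983  0.3501] [159.8634  -0.0497  84.0996] [-0.4426 -0.345  -2.0385] 0.05451771674702622
N 5 shift [ 0.0296  0.0002 -0.0096] turn [ 4.026  0.127 -0.774] -> tcp [ 0.5   -0.05   0.397]
N 10 shift [ 0.034  -0.0062  0.003 ] turn [0. 0. 0.] -> tcp [0.45  0.292 0.367]
```

>>> jog_arm --pt "0.6 0.0296 0.0002 -0.0096 4.026 0.127 -0.774" --pt "0.6 0.0296 0.0002 -0.0096 4.026 0.127 -0.774" --pt "0.6 0.0296 0.0002 -0.0096 4.026 0.127 -0.774" --pt "0.6 0.0296 0.0002 -0.0096 4.026 0.127 -0.774" --pt "0.6 0.0296 0.0002 -0.0096 4.026 0.127 -0.774"

```text
time_s: 6.53
tool_pos: [0.4993, -0.048, 0.3946]
tool_rot: [-179.5, 0.1, 88.0]
force: [1.0, 0.9, -1.4]
grip_width: 0.0544
```

>>> jog_arm --pt "0.6 0.034 -0.0062 0.003 0 0 0" --pt "0.6 0.034 -0.0062 0.003 0 0 0" --pt "0.6 0.034 -0.0062 0.003 0 0 0" --pt "0.6 0.034 -0.0062 0.003 0 0 0" --pt "0.6 0.034 -0.0062 0.003 0 0 0" --pt "0.6 0.034 -0.0062 0.003 0 0 0" --pt "0.6 0.034 -0.0062 0.003 0 0 0" --pt "0.6 0.034 -0.0062 0.003 0 0 0" --pt "0.6 0.034 -0.0062 0.003 0 0 0" --pt "0.6 0.034 -0.0062 0.003 0 0 0" --pt "0.6 0 0 0 0 0 0" --pt "0.6 0 0 0 0 0 0"

```text
time_s: 7.53
tool_pos: [0.4482, 0.2948, 0.363]
tool_rot: [-179.7, 0.2, 88.3]
force: [-0.3, -1.0, -0.6]
grip_width: 0.0547
```

```bash
python3 - <<'E'
from plan import *
A,o=now();print(o['tool_pos'],o['tool_rot'],o['force'],o['grip_width'])
C=tool([.45,.292,.20],-2,0);step(A,C)
step(A,tool([.482,.292,.125],-2,0))
E
```

```text
[0.4482 0.2948 0.363 ] [-179.6627    0.1732   88.2984] [-0.2933 -0.9969 -0.6256] 0.05466490468074865
N 1 shift [-0.0027  0.0019 -0.004 ] turn [-0.337  0.174  0.298] -> tcp [0.45  0.292 0.367]
N 3 shift [-0.0005  0.0114  0.0237] turn [-0.112  0.058  0.099] -> tcp [0.482 0.292 0.292]
```

>>> jog_arm --pt "0.6 -0.0005 0.0114 0.0237 -0.112 0.058 0.099" --pt "0.6 -0.0005 0.0114 0.0237 -0.112 0.058 0.099" --pt "0.6 -0.0005 0.0114 0.0237 -0.112 0.058 0.099" --pt "0.6 0 0 0 0 0 0" --pt "0.6 0 0 0 0 0 0" --pt "0.6 0 0 0 0 0 0"

```text
time_s: 8.03
tool_pos: [0.4837, 0.2891, 0.2948]
tool_rot: [179.8, -0.1, 87.6]
force: [-0.0, 0.7, -0.6]
grip_width: 0.0544
```

```bash
cat > look.py <<'E'
from fit import *
from plan import *
from cell import cams,outline_of,landmark_of
import cv2,sys
def look(tag,save=True):
    A,o=now();print(o['time_s'],o['tool_pos'],o['tool_rot'],o['force'],o['grip_width'])
    g=A[:3,3]+.167*A[:3,2]; ims=[];allP=[]
    for n in('side','top'):
        p,d=cams.read_camera(n)
        P=pts(n,d,np.ones((480,640),bool)); 
        l=(P-g)@A[:3,:3]   # tool-ish local: y along sleeve
        white=(p.min(2)>120)[d>0]
        k=white&(abs(l[:,1])<.058)&(np.hypot(l[:,0],l[:,2])<.034)&(np.hypot(l[:,0],l[:,2])>.022)
        if k.sum()>30:
            Q=P[k]; allP.append(Q); c,a,t,r,x=cyl(Q,.028,g,A[:3,1],.001)
            print(n,k.sum(),'sleeve at grip',c-g,'yaw,pitch',np.degrees(x[2:]),'along',np.percentile(t,[1,99]),r.std())
        m=proj(n,g)[0].astype(int)
        v=min(max(m[0]-80,0),320);u=min(max(m[1]-80,0),480);ims.append(p[v:v+160,u:u+160])
        for w in('spigot_tip','sleeve_mid'):
            print(n,w,[(round(q['conf'],2),np.round(q['position'],1)) for q in landmark_of(n,w)[:3]])
        print(n,'proj grip',proj(n,g),'tip pred',proj(n,[.572,.289,.125]))
    c,a,t,r,x=cyl(np.vstack(allP),.028,g,A[:3,1],.001); print('both',c-g,np.degrees(x[2:]))
    cv2.imwrite(f'pics/{tag}.png',cv2.resize(np.hstack(ims)[:,:,::-1],None,fx=2.5,fy=2.5,interpolation=cv2.INTER_CUBIC))
E
python3 -c "from look import *;look('l1')"
```

```text
8.0333 [0.4837 0.2891 0.2948] [179.8243  -0.1253  87.6442] [-0.0337  0.7408 -0.6411] 0.05441871589355286
side 185 sleeve at grip [ 0.     -0.0014 -0.0017] yaw,pitch [-2.3152  0.2039] along [-0.05    0.0355] 0.0025465859767632884
side spigot_tip [(0.93, array([163.1, 265.4]))]
side sleeve_mid [(0.94, array([341.3, 290.7])), (0.58, array([302.5, 249.3])), (0.56, array([171.4, 232.4]))]
side proj grip [[172.8329 231.911 ]] tip pred [[164.7636 261.3705]]
top 142 sleeve at grip [ 0.     -0.0006  0.0009] yaw,pitch [-2.7774  0.4121] along [-0.0503  0.048 ] 0.001909316467594576
top spigot_tip [(0.86, array([259. , 196.9]))]
top sleeve_mid [(0.7, array([309.1, 394.2])), (0.67, array([330.9, 335.6])), (0.6, array([238.6, 194. ]))]
top proj grip [[292.0552 192.9252]] tip pred [[256.0525 194.2075]]
both [ 0.     -0.0012  0.0002] [-2.495   0.9913]
```

View pics/l1.png

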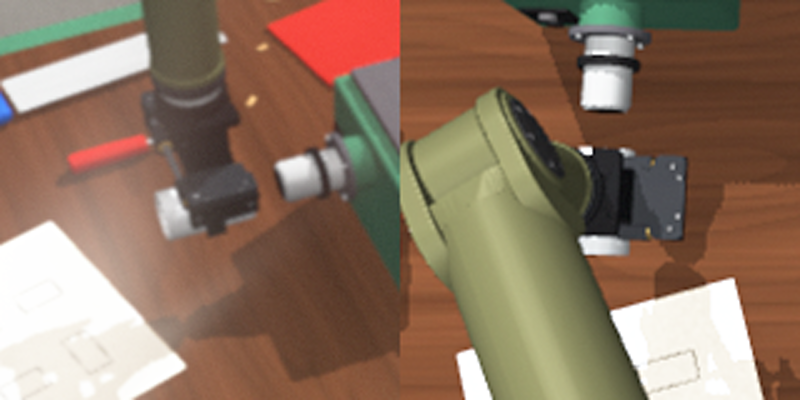

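```bash
python3 - <<'E'
from plan import *
A,o=now();print(o['tool_pos'],o['tool_rot'])
B=tool([.502,.2927,.125],-2.2,0);step(A,B,20)
E
```

```text
[0.4835 0.2899 0.2956] [179.731   -0.2079  87.735 ]
N 1 shift [0.0035 0.0184 0.0037] turn [ 0.269 -0.208 -0.065] -> tcp [0.502  0.2927 0.292 ]
```

>>> jog_arm --pt "0.6 0.0018 0.0092 0.0018 0.13 -0.1 0" --pt "0.6 0.0018 0.0092 0.0018 0.13 -0.1 0" --pt "0.6 0 0 0 0 0 0" --pt "0.6 0 0 0 0 0 0" --pt "0.6 0 0 0 0 0 0" --pt "0.6 0 0 0 0 0 0"

```text
time_s: 8.83
tool_pos: [0.5019, 0.2925, 0.2908]
tool_rot: [-179.9, 0.1, 87.7]
force: [-0.1, 0.2, -1.6]
grip_width: 0.0545
```

```bash
python3 -c "
from look import *;look('l2')
p,d=cams.read_camera('top');cv2.imwrite('pics/l3.png',cv2.resize(p[205:305,140:240,::-1],None,fx=6,fy=6,interpolation=cv2.INTER_CUBIC));np.savez('t2.npz',p=p,d=d)
"
```

```text
8.8333 [0.5019 0.2925 0.2908] [-179.9076    0.0807   87.7127] [-0.1359  0.2171 -1.6176] 0.05447909939464179
side 200 sleeve at grip [ 0.     -0.0013 -0.0022] yaw,pitch [-1.3267 -0.1341] along [-0.0503  0.0367] 0.002408307727763943
side spigot_tip [(0.91, array([166. , 265.8]))]
side sleeve_mid [(0.73, array([340.8, 290.3])), (0.56, array([302.4, 249. ])), (0.55, array([171.6, 239.5]))]
side proj grip [[171.4352 237.5778]] tip pred [[164.7636 261.3705]]
top 148 sleeve at grip [ 0.     -0.0019 -0.0001] yaw,pitch [-3.4005  0.2024] along [-0.0515  0.0478] 0.002144771676337242
top spigot_tip [(0.62, array([259.2, 195.4]))]
top sleeve_mid [(0.72, array([311. , 393.6])), (0.67, array([331.5, 338.9]))]
top proj grip [[284.9526 192.299 ]] tip pred [[256.0525 194.2075]]
both [ 0.     -0.0019 -0.0005] [-2.8124  0.7408]
```

View pics/l3.png

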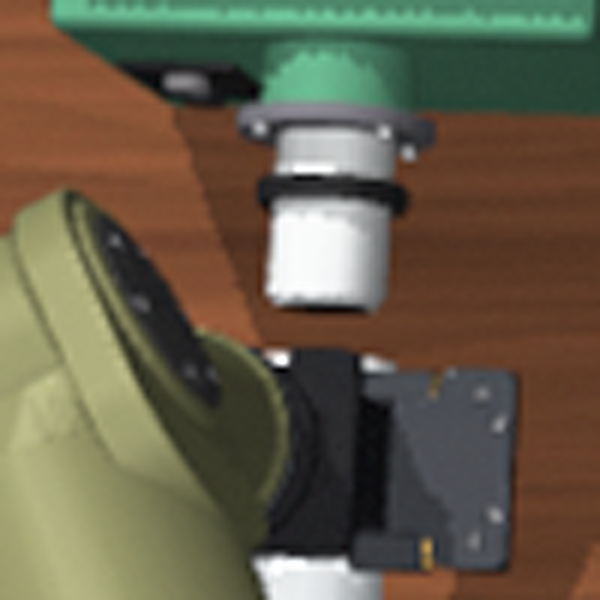

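```bash
python3 - <<'E'
from fit import *
import cv2
def back(n,v,u,z):
    a,d=ray(n,(v,u)); return a+d*(z-a[2])/d[2]
for f in('top0.npz','t2.npz'):
    p=np.load(f)['p']; hsv=cv2.cvtColor(p,cv2.COLOR_RGB2HSV); s=cv2.GaussianBlur(hsv[...,1],(3,3),0).astype(float)  # saturation: steel low, wood high
    def mids(rows,u0,u1,z):
        out=[]
        for v in rows:
            r=s[v,u0:u1]; low=r.min(); th=(np.median(np.r_[r[:5],r[-5:]])+low)/2
            k=np.nonzero(r<th)[0]; a,b=k[0],k[-1]
            if a==0 or b==len(r)-1: continue
            L=u0+a-1+(r[a-1]-th)/(r[a-1]-r[a]); Rr=u0+b+(th-r[b])/(r[b+1]-r[b])
            out.append([v,L,Rr,*back('top',v,(L+Rr)/2,z)[:2]])
        return np.array(out)
    m=mids(range(226,253),172,222,.125); print(f);print(m)
    g=m[(m[:,0]>=240)&(m[:,0]<=251)]
    q=np.polyfit(g[:,3]-.59,g[:,4],1);print('spigot y@.59',q[1],'yaw',np.degrees(np.arctan(q[0])))
    if f=='t2.npz':
        m=mids(range(298,306),172,222,.124);print(m);
p=np.load('top0.npz')['p'];hsv=cv2.cvtColor(p,cv2.COLOR_RGB2HSV)
# grey top plate of housing: min-area rect and front edge fit
g=((hsv[...,1]<60)&(np.indices(p.shape[:2])[0]>140)&(np.indices(p.shape[:2])[0]<212)&(np.indices(p.shape[:2])[1]>148)&(np.indices(p.shape[:2])[1]<250))
E=[]
for u in range(160,236):
    k=np.nonzero(g[:,u])[0]
    if len(k): E.append(back('top',k.max()+.5,u,.177)[:2])
E=np.array(E);s=cv2.fitLine(E.astype(np.float32),cv2.DIST_HUBER,0,.001,.001).ravel();print('plate front edge yaw',np.degrees(np.arctan(s[0]/s[1])) )
E=[]
for u in range(160,240):
    col=hsv[195:232,u].astype(float); gr=np.diff(cv2.GaussianBlur(col[:,2:3],(1,3),0).ravel()); k=np.argmin(gr); E.append(back('top',195+k+.5,u,.177)[:2])
E=np.array(E);s=cv2.fitLine(E.astype(np.float32),cv2.DIST_HUBER,0,.001,.001).ravel();print('green front edge',-np.degrees(np.arctan(s[0]/s[1])))
E
python3 -c "
import cell;from cell import status;o=status.get_obs();print(o['tool_pos'],o['tool_rot'])" | sed 's/  */ /g'
```

```text
top0.npz
[[226.     179.2708 211.7308   0.6467   0.2875]
 [227.     179.8913 211.7292   0.6442   0.2867]
 [228.     182.0595 211.5904   0.6416   0.2841]
 [229.     184.5156 210.8167   0.6391   0.282 ]
 [230.     185.2966 209.5104   0.6366   0.2826]
 [231.     185.3361 208.4697   0.6341   0.2838]
 [232.     185.1293 205.3254   0.6317   0.2879]
 [233.     184.787  205.1812   0.6292   0.2884]
 [234.     184.     205.1746   0.6267   0.2893]
 [235.     182.8269 205.463    0.6242   0.2903]
 [236.     182.6379 206.0682   0.6217   0.2898]
 [237.     182.7054 206.3837   0.6192   0.2893]
 [238.     183.2143 206.4359   0.6167   0.2885]
 [239.     184.3347 206.1312   0.6142   0.2874]
 [240.     184.5767 205.595    0.6117   0.2878]
 [241.     184.559  204.9387   0.6092   0.2885]
 [242.     184.4926 204.5299   0.6068   0.2891]
 [243.     184.4216 204.4746   0.6043   0.2891]
 [244.     184.3308 204.5221   0.6018   0.2891]
 [245.     184.2016 204.4851   0.5993   0.2893]
 [246.     184.1186 204.3944   0.5968   0.2894]
 [247.     184.056  204.316    0.5944   0.2896]
 [248.     183.9118 204.3014   0.59
[... 1398 characters left out ...]
58   0.5894   0.2898]
 [250.     183.7979 204.2052   0.5869   0.2898]
 [251.     183.7774 204.082    0.5845   0.29  ]
 [252.     183.7162 204.0492   0.582    0.29  ]]
spigot y@.59 0.2897842530316746 yaw -3.6863624900613448
[[299.     181.7639 203.7083   0.4678   0.2904]
 [300.     181.8571 203.1395   0.4654   0.2909]
 [301.     182.0903 203.0119   0.463    0.2907]
 [302.     182.2714 202.8778   0.4606   0.2906]
 [303.     182.5    202.8778   0.4582   0.2903]
 [304.     183.0972 202.8778   0.4558   0.2895]
 [305.     183.5081 202.7135   0.4534   0.2892]]
plate front edge yaw 2.3762815
green front edge -2.451407
[0.50195982 0.29254251 0.29111057] [-1.79940375e+02 5.49989690e-02 8.77175350e+01]
```

>>> jog_arm --pt "0.6 0 0.005 -0.0005 0 0 0" --pt "0.6 0 0.005 0 0 0 0" --pt "0.6 0 0.005 0 0 0 0" --pt "0.6 0 0.002 0 0 0 0" --pt "0.6 0 0.002 0 0 0 0" --pt "0.6 0 0.002 0 0 0 0" --pt "0.6 0 0 0 0 0 0" --pt "0.6 0 0 0 0 0 0"

```text
time_s: 9.85
tool_pos: [0.523, 0.2917, 0.2914]
tool_rot: [-179.9, 0.1, 87.7]
force: [-0.4, -0.7, -1.6]
grip_width: 0.0544
```

>>> jog_arm --pt "0.6 0 0.002 0 0 0 0" --pt "0.6 0 0.002 0 0 0 0" --pt "0.6 0 0.002 0 0 0 0" --pt "0.6 0 0 0 0 0 0"

```text
time_s: 10.18
tool_pos: [0.5294, 0.2914, 0.2916]
tool_rot: [-180.0, 0.1, 87.7]
force: [-0.3, -0.0, -1.6]
grip_width: 0.0545
```

```bash
python3 -c "
from plan import *
A,o=now();print(o['tool_pos'],o['tool_rot'],o['force'],o['wrist_torque'])"
```

```text
[0.5294 0.2914 0.2916] [-179.9675    0.0553   87.6968] [-0.3125 -0.0197 -1.5643] [ 0.0416 -0.0034  0.0057]
```

>>> jog_arm --pt "0.6 0 0.002 0 0 0 0" --pt "0.6 0 0.002 0 0 0 0" --pt "0.6 0 0.002 0 0 0 0" --pt "0.6 0 0.002 0 0 0 0" --pt "0.6 0 0 0 0 0 0"

```text
time_s: 10.6
tool_pos: [0.5374, 0.2911, 0.2915]
tool_rot: [-180.0, 0.1, 87.7]
force: [-0.4, 0.6, -1.0]
grip_width: 0.0543
```

>>> jog_arm --pt "0.6 0 0.002 0 0 0 0" --pt "0.6 0 0.002 0 0 0 0" --pt "0.6 0 0.002 0 0 0 0" --pt "0.6 0 0.002 0 0 0 0" --pt "0.6 0 0 0 0 0 0"

```text
time_s: 11.02
tool_pos: [0.5454, 0.2908, 0.2915]
tool_rot: [-180.0, 0.0, 87.7]
force: [0.8, 0.3, -1.3]
grip_width: 0.0546
```

```bash
python3 -c "
from look import *;look('l4')
print(status.get_obs()['wrist_torque'])"
```

```text
11.0167 [0.5454 0.2908 0.2915] [-179.9629    0.0491   87.7013] [ 0.7958  0.2846 -1.3433] 0.05457064657266769
side 204 sleeve at grip [ 0.     -0.0004 -0.0031] yaw,pitch [-1.1633 -1.6781] along [-0.0504 -0.0206] 0.002558906704570831
side spigot_tip [(0.73, array([162.9, 266.6]))]
side sleeve_mid [(0.91, array([343.2, 292.6])), (0.87, array([305.6, 248.6])), (0.48, array([168.5, 253.9]))]
side proj grip [[167.1868 252.3428]] tip pred [[164.7636 261.3705]]
top 192 sleeve at grip [ 0.     -0.0013 -0.0019] yaw,pitch [-2.7569 -2.3096] along [-0.0528  0.0567] 0.0021191746252616937
top spigot_tip [(0.7, array([255.6, 194.2])), (0.53, array([244.7, 385.8]))]
top sleeve_mid [(0.79, array([312. , 393.4])), (0.58, array([271.2, 194.8])), (0.33, array([225.4, 196.5]))]
top proj grip [[266.9684 193.3035]] tip pred [[256.0525 194.2075]]
both [ 0.     -0.0011 -0.0024] [-2.224  -2.1536]
[ 0.1309 -0.1335  0.033 ]
```

View pics/l4.png

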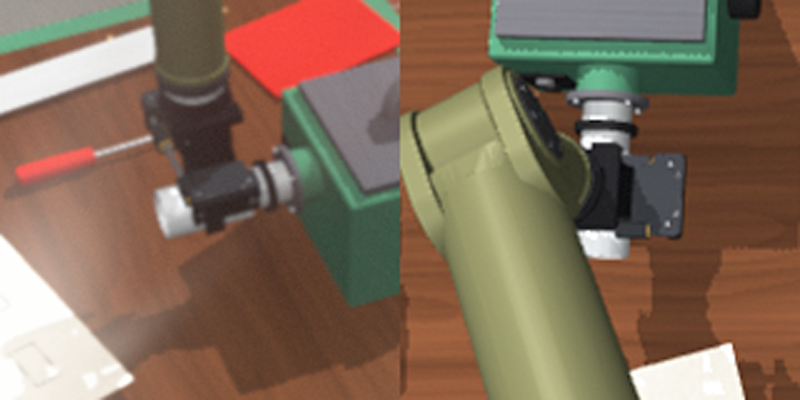

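>>> jog_arm --pt "0.6 0 0.002 0 0 0 0" --pt "0.6 0 0.002 0 0 0 0" --pt "0.6 0 0.002 0 0 0 0" --pt "0.6 0 0.002 0 0 0 0" --pt "0.6 0 0.002 0 0 0 0" --pt "0.6 0 0.002 0 0 0 0" --pt "0.6 0 0 0 0 0 0" --grip_force 60

```text
time_s: 11.9
tool_pos: [0.5574, 0.2903, 0.2915]
tool_rot: [-180.0, 0.1, 87.7]
force: [0.5, 0.5, -0.6]
grip_width: 0.0546
```

>>> jog_arm --pt "0.6 0 0.002 0 0 0 0" --pt "0.6 0 0.002 0 0 0 0" --pt "0.6 0 0.002 0 0 0 0" --pt "0.6 0 0.002 0 0 0 0"

```text
time_s: 12.23
tool_pos: [0.5649, 0.2901, 0.2914]
tool_rot: [-179.9, 0.1, 87.7]
force: [-5.8, 0.9, -0.0]
grip_width: 0.0546
```

>>> jog_arm --pt "0.6 0 0.002 0 0 0 0" --pt "0.6 0 0.002 0 0 0 0" --pt "0.6 0 0.002 0 0 0 0" --pt "0.6 0 0.002 0 0 0 0"

```text
time_s: 12.57
tool_pos: [0.5719, 0.29, 0.2912]
tool_rot: [-179.7, 0.1, 87.8]
force: [-6.7, -0.3, 1.5]
grip_width: 0.0542
```

>>> jog_arm --pt "0.6 0 0.001 0 0 0 0" --pt "0.6 0 0.001 0 0 0 0" --pt "0.6 0 0.001 0 0 0 0"

```text
time_s: 12.82
tool_pos: [0.5749, 0.2898, 0.2912]
tool_rot: [-179.7, 0.1, 87.8]
force: [-5.4, 0.5, 2.1]
grip_width: 0.0544
```

>>> jog_arm --pt "0.6 0 0.001 0 0 0 0" --pt "0.6 0 0.001 0 0 0 0"

```text
time_s: 12.98
tool_pos: [0.5769, 0.2898, 0.2913]
tool_rot: [-179.7, 0.1, 87.8]
force: [-6.2, 0.5, 2.1]
grip_width: 0.0542
```

>>> jog_arm --pt "0.6 0 0.001 0 0 0 0" --pt "0.6 0 0.001 0 0 0 0"

```text
time_s: 13.15
tool_pos: [0.5789, 0.2897, 0.2913]
tool_rot: [-179.7, 0.1, 87.8]
force: [-6.8, -0.2, 2.5]
grip_width: 0.054
```

>>> jog_arm --pt "0.6 0 0.001 0 0 0 0" --pt "0.6 0 0.001 0 0 0 0"

```text
time_s: 13.32
tool_pos: [0.5809, 0.2896, 0.2912]
tool_rot: [-179.7, 0.1, 87.8]
force: [-6.3, -0.5, 1.5]
grip_width: 0.0542
```

>>> jog_arm --pt "0.6 0 0.001 0 0 0 0"

```text
time_s: 13.4
tool_pos: [0.5819, 0.2895, 0.2912]
tool_rot: [-179.7, 0.1, 87.8]
force: [-5.4, -0.4, 1.1]
grip_width: 0.0546
```

>>> jog_arm --pt "0.6 0 0.001 0 0 0 0"

```text
time_s: 13.48
tool_pos: [0.5829, 0.2895, 0.2912]
tool_rot: [-179.7, 0.1, 87.8]
force: [-5.5, -0.3, 1.7]
grip_width: 0.0547
```

>>> jog_arm --pt "0.6 0 0.001 0 0 0 0"

```text
time_s: 13.57
tool_pos: [0.5839, 0.2895, 0.2912]
tool_rot: [-179.7, 0.1, 87.8]
force: [-5.9, 0.4, 1.7]
grip_width: 0.055
```

>>> jog_arm --pt "0.6 0 0.001 0 0 0 0"

```text
time_s: 13.65
tool_pos: [0.5848, 0.2895, 0.2912]
tool_rot: [-179.7, 0.1, 87.8]
force: [-9.1, -0.2, 3.8]
grip_width: 0.054
```

>>> jog_arm --pt "0.6 0 0.001 0 0 0 0"

```text
time_s: 13.73
tool_pos: [0.5852, 0.2895, 0.2911]
tool_rot: [-179.6, 0.1, 87.8]
force: [-9.6, -1.5, 4.6]
grip_width: 0.0544
```

>>> jog_arm --pt "0.6 0 0.001 0 0 0 0"

```text
time_s: 13.82
tool_pos: [0.5855, 0.2896, 0.2911]
tool_rot: [-179.5, 0.2, 87.8]
force: [-13.0, -1.1, 6.6]
grip_width: 0.0542
```

>>> jog_arm --pt "0.6 0 0.001 0 0 0 0"

```text
time_s: 13.9
tool_pos: [0.5859, 0.2896, 0.2911]
tool_rot: [-179.3, 0.2, 87.8]
force: [-16.7, -2.6, 8.4]
grip_width: 0.0544
```

>>> jog_arm --pt "0.6 0 0.001 0 0 0 0"

```text
time_s: 13.98
tool_pos: [0.5863, 0.2897, 0.291]
tool_rot: [-179.2, 0.2, 87.8]
force: [-18.0, -2.2, 10.6]
grip_width: 0.0544
```

>>> jog_arm --pt "0.6 0 0.0005 0 0 0 0" --pt "0.6 0 0 0 0 0 0" --pt "0.6 0 0 0 0 0 0"

```text
time_s: 14.23
tool_pos: [0.5864, 0.2897, 0.2911]
tool_rot: [-179.2, 0.2, 87.8]
force: [-18.0, -2.4, 9.3]
grip_width: 0.0544
```

>>> jog_arm --pt "0.6 0 0 0 0 0 0" --pt "0.6 0 0 0 0 0 0" --pt "0.6 0 0 0 0 0 0" --pt "0.6 0 0 0 0 0 0"

```text
time_s: 14.57
tool_pos: [0.5864, 0.2897, 0.2911]
tool_rot: [-179.2, 0.2, 87.8]
force: [-17.2, -2.7, 9.4]
grip_width: 0.0544
```

```bash
python3 -c "
from look import *;look('l5')
p,d=cams.read_camera('side');cv2.imwrite('pics/l6.png',cv2.resize(p[120:200,220:320,::-1],None,fx=7,fy=7,interpolation=cv2.INTER_CUBIC))
print(status.get_obs()['wrist_torque'])"
```

```text
14.5667 [0.5864 0.2897 0.2911] [-179.1876    0.2148   87.8384] [-17.2394  -2.7077   9.4052] 0.054438843395503374
side 219 sleeve at grip [ 0.     -0.0002 -0.0032] yaw,pitch [ 0.1484 -2.3882] along [-0.052  -0.0179] 0.0025357538488398083
side spigot_tip []
side sleeve_mid [(0.9, array([341. , 293.7])), (0.57, array([302.4, 247.7])), (0.52, array([165.3, 265.9]))]
side proj grip [[163.7776 265.3196]] tip pred [[164.7636 261.3705]]
top 182 sleeve at grip [ 0.     -0.0068 -0.0042] yaw,pitch [-10.6875  -5.7246] along [-0.0546 -0.0309] 0.0018509850759623025
top spigot_tip []
top sleeve_mid [(0.97, array([310.5, 396.7])), (0.57, array([328.1, 335.6])), (0.53, array([249.3, 191.9]))]
top proj grip [[251.2262 194.3602]] tip pred [[256.0525 194.2075]]
both [ 0.     -0.0011 -0.0032] [-2.0972 -3.5844]
[-0.3904  3.4644  0.075 ]
```

View pics/l6.png

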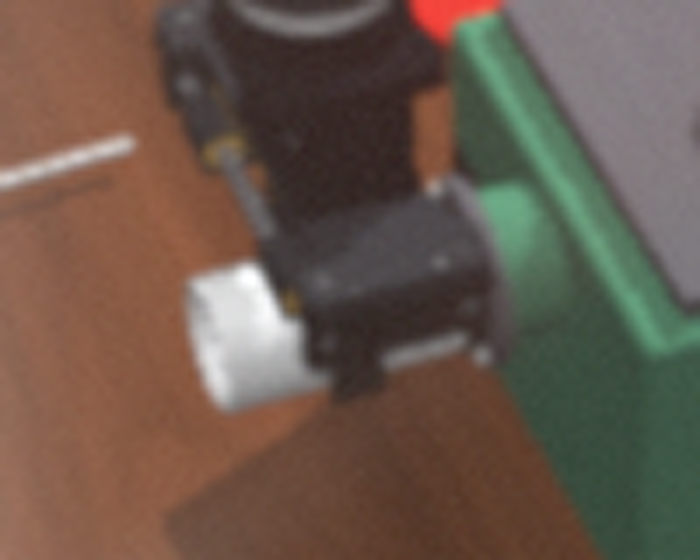

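>>> jog_arm --pt "0.6 0 0.001 0 0 0 0" --pt "0.6 0 0 0 0 0 0"

```text
time_s: 15.08
tool_pos: [0.5868, 0.2897, 0.291]
tool_rot: [-179.1, 0.2, 87.8]
force: [-20.4, -3.1, 10.1]
grip_width: 0.0547
```

>>> jog_arm --pt "0.6 0 0 0 0 0 0" --pt "0.6 0 0 0 0 0 0" --pt "0.6 0 0 0 0 0 0" --pt "0.6 0 0 0 0 0 0" --pt "0.6 0 0 0 0 0 0" --pt "0.6 0 0 0 0 0 0"

```text
time_s: 15.58
tool_pos: [0.5868, 0.2897, 0.291]
tool_rot: [-179.1, 0.2, 87.9]
force: [-20.8, -2.6, 10.8]
grip_width: 0.0543
```

>>> jog_arm --pt "0.6 0 -0.002 0 0 0 0" --pt "0.6 0 -0.002 0 0 0 0" --pt "0.6 0 0 0 0 0 0"

```text
time_s: 15.83
tool_pos: [0.5852, 0.2896, 0.2911]
tool_rot: [-179.6, 0.1, 87.8]
force: [-9.1, -0.3, 3.1]
grip_width: 0.0544
```

>>> jog_arm --pt "0.6 0 -0.002 0 0 0 0" --pt "0.6 0 0 0 0 0 0"

```text
time_s: 16.0
tool_pos: [0.5845, 0.2895, 0.2911]
tool_rot: [-179.8, 0.1, 87.8]
force: [-5.4, -0.0, 0.7]
grip_width: 0.0542
```

>>> jog_arm --pt "0.1 0 0 0 0 0 0" --pt "0.1 0 0 0 0 0 0" --pt "0.1 0 0 0 0 0 0" --pt "0.1 0 0 0 0 0 0"

```text
time_s: 16.33
tool_pos: [0.5863, 0.2887, 0.2918]
tool_rot: [180.0, 0.1, 87.7]
force: [-0.3, -0.4, -0.2]
grip_width: 0.0731
```

>>> jog_arm --pt "0.1 0 0 -0.01 0 0 0" --pt "0.1 0 0 -0.02 0 0 0" --pt "0.1 0 0 -0.03 0 0 0" --pt "0.1 0 0 -0.03 0 0 0" --pt "0.1 0 -0.03 -0.02 0 0 0" --pt "0.1 0 -0.03 0 0 0 0" --pt "0.1 0 -0.04 0 0 0 0" --pt "0.1 0 -0.02 0 0 0 0" --pt "0.1 0 0 0 0 0 0" --pt "0.1 0 0 0 0 0 0"

```text
time_s: 17.17
tool_pos: [0.4651, 0.2943, 0.403]
tool_rot: [179.9, -0.0, 87.8]
force: [0.7, 0.2, 0.7]
grip_width: 0.0783
```

```bash
python3 - <<'E'
from fit import *
from cell import cams,status
import cv2
o=status.get_obs();print(o['time_s'],o['tool_pos'],o['force'])
ims=[]
for n,(v,u) in (('side',(110,230)),('top',(195,140))):
    p,d=cams.read_camera(n);ims.append(p[v:v+100,u:u+120])
    P=pts(n,d,np.ones((480,640),bool));w=(p.min(2)>110)[d>0]
    Q=P[w&(P[:,0]>.54)&(P[:,0]<.625)&(np.hypot(P[:,1]-.29,P[:,2]-.125)<.034)&(P[:,2]>.105)]
    c,a,t,r,x=cyl(Q,.028,[.585,.29,.125],[1,-.04,0],.001);print(n,len(Q),c,np.degrees(x[2:]),np.percentile(Q[:,0],[1,99]))
cv2.imwrite('pics/end.png',cv2.resize(np.hstack(ims)[:,:,::-1],None,fx=3.3,fy=3.3,interpolation=cv2.INTER_CUBIC))
E
```

```text
17.1667 [0.4651 0.2943 0.403 ] [0.6605 0.1853 0.7033]
side 561 [0.585  0.2882 0.1217] [-1.895   0.8451] [0.541  0.6234]
top 785 [0.585  0.2882 0.1231] [-2.0462  0.2199] [0.5407 0.6245]
```

View pics/end.png

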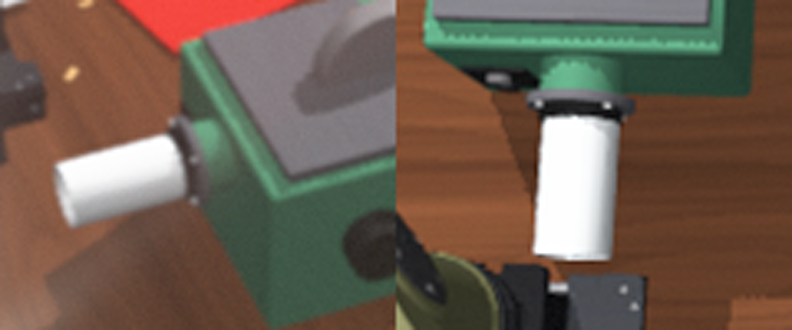

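```bash
python3 -c "
from cell import env;print(env.sign_off())"
```

```text
the job is handed in; nothing more can be done
None
```

The middle-sized sleeve is on the spigot, with the collar against the flange and the sleeve against the collar. I handed the job in at about 17 s.

- **Push:** I pushed the collar back with about 6 N and bedded the sleeve at about 20.5 N for just over half a second, after about 0.6 s at 17–18 N. An upward force of about 10 N also acted on the tool during the bedding. Wrist force stayed below about 25 N at every reading I took. I then eased off, opened the gripper and backed clear, leaving a wrist force under 1 N.
- **Last check:** The final pictures show no visible gap between flange, collar and sleeve. Both cameras give the sleeve's axis within about 1 mm of the spigot's sideways and within 1° of it. It measures 2–3 mm low, but the cameras also read the bare spigot 0.5–2.6 mm low. Some real droop from clearance is expected, and it stays inside the 4 mm limit.
- **Small disagreement:** The tool stopped 2–3 mm further in than the first depth estimate of the flange position. That is about the calibration error, and the contact was firm.
- **Not checked:** I did not measure the other sleeves and the bystanders again at the end. No unexpected contact forces appeared near them.

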